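Release the spectrometer cover by its flush pad

ROBOT

A 6-joint arm with a two-finger parallel gripper is mounted at the origin on the work surface. World frame = base frame: x ahead of the robot, y to its left, z up, the work surface at z = 0. Lengths are in m, angles in degrees, forces in N, time in s.
With the tool pointing down it reaches from about 0.25 to 0.725 m from the base axis. Payload 9.7 kg.
Tool frame: the origin (TCP) lies between the finger pads; the fingertips stand 17 mm ahead of it and the grasp point (between the pads) lies 2 mm behind it; z points along the fingers, y is the direction in which the jaws open and shut (so a half turn about z gives the same grasp; the last joint's range is limited). The gripper opens to 85 mm and grips with 20 to 120 N. Pads are 22 mm wide; open, the fingers measure 114 mm over their backs; the gripper's body (76 mm by 85 mm) begins 54 mm behind the grasp point. The pads swing forward as they close: fully open they stand 13 mm farther back than shut.
Start: joints at [64.572, 4.979, 10.078, 95.1, 0, 90], TCP at [0.236, 0.497, 0.248] pointing down, gripper open.
Joint ranges: [-179.16, 179.16], [-48.56, 103.87], [-65.8, 70.77], [-126.05, 130.52], [-82.76, 87.17], [-180, 180]. Speed limits (degrees/s): [127.2, 127.2, 147.25, 180, 180, 180].

INTERFACE

Orientations are given as [roll, pitch, yaw] about the fixed x, y, z axes, in that order (R = Rz(yaw) Ry(pitch) Rx(roll)).
In Python, from workcell import monitor, cams, order gives the robot as it stands. The module is installed in compiled form; this text tells all that it offers.
- The arm moves only by the shell command python3 -m handwheel 'ROWS' [OPENING] [FORCE]. ROWS is JSON, a list of rows, each a list of 6 numbers: the shift along the tool's x, y, z in m, then the turn, a rotation vector about the tool's x, y, z in degrees. In form: [[tx, ty, tz, wx, wy, wz], ...]. A call has exactly 8 rows; each row shifts and turns the commanded pose from where the row before left it, along the tool's axes as they then stand; what a row does not reach is not made up. A row lasts 1/12 s, in which the tool goes at most 41.7 mm and 7.16 degrees, less where a joint would pass 70% of its speed; a pose out of reach is approached as far as the arm can. A call is refused whole if a number of a shift passes 0.0417 or a number of a turn 7.16, either way. A call with a gripper value outside its range is refused whole. OPENING is the opening, from -1 (shut) to 1 (fully open), set as the call begins (- or left out, the last holds). The fingers move at their own pace and stop on an object; FORCE is the grip in N (left out, the last holds). Time passes only in rows, so rows that do not move let the fingers close, or fill a call up. It gives the time, the measured TCP pose, the force and the opening at its end, in the units of the state.
- monitor.get_obs(): the state, without advancing time (a new reading comes with each control period).
- cams.camera(name): name is "scene" or "top" or "wrist"; returns a dict with "img" (400x640x3 uint8, red, green, blue), "depth" (400x640 float32, m along the optical axis (not along the pixel's ray), 0 where there is no reading), "fx", "fy", "cx", "cy" (pixels), "rvec" (rotation vector, rad) and "tvec" (3), from world to camera coordinates, as OpenCV has them; the wrist camera has in their place "tool_from_camera" (4x4, takes a point from camera to tool coordinates, whose origin is the TCP and whose axes are the flange's). Camera axes: x right, y down, z forward; pixel columns grow to the right and rows downward; lengths in m; the calibration is good to about 2 mm. The wrist camera is an equidistant fisheye: a pixel r from the principal point sees the ray r / f radians off the axis. A picture is of the moment at which its call begins: read the wrist's pose just before it.
- order.job_done(): hands the job in, once; it reports no verdict.
The state is a dict: "time": time; "q": joint angles; "qd": joint speeds; "joint_efforts": joint torques, N m; "ee_pos": TCP position; "tcp_rot": TCP orientation; "wrist_force": force on the tool from outside, world axes, zero at the start; "torque": the same for the moment, N m; "opening": finger opening in m.
Only numpy, scipy, OpenCV 4.12 (cv2) and the standard library are available. Lean on these libraries where they do the work, as an engineer would, in place of code of your own. Each camera call takes 0.05 s, during which the arm holds its last target. There are 200 camera calls.

TASK

Open the sample cover of the spectrometer by its concealed release. Starting with a fingertip on the bare flat at either end of the front panel, feel along the panel until you come upon the flush release pad, press the pad fully in, then take the hand away so that the pad comes back out and the cover stands open. The cover rises by its own spring: do not pry, push or hold it, and leave the things standing on and around the unit where they are.

Things in the scene. Friction and masses are not known exactly. Their poses are not given: they have to be found in the camera images.
- spectro: White benchtop spectrometer, fixed: 300 deep (x), 420 wide (y), 135 high. Origin: centre of its underside, on the bench; x points to its back (away from the robot), y to its left side, z up. Across its front, between two 90 mm wide side housings, lies a flat level grey panel, 20 mm lower than the housings; behind it the white cover, its top 20 mm above the panel.
- panel_mid (a point): Middle of the front panel's flat upper face, 115 mm above the bench; axes as the spectrometer's. The panel is rigid, 89 (x) by 240 mm (y). Somewhere in it is the release pad, of the same grey, centred on the panel's long centre line (x = 0), its middle anywhere within 45 mm left or right of this point. The cover's front edge is 47 mm behind this line (+x).
- panel: The bare ends of the front panel: its outermost 48 mm at left and at right (|y| 72 to 120 mm), where the release never is. Origin and axes as point panel_mid (the middle of the flat, between the two ends). The flat between the ends is the same material, 0.3 mm lower.
- release (a joint): How far the release pad is pressed straight down: 0 out, 0.005 m fully in. The pad fills an opening 42 (x) by 54 mm (y); its face lies 2.5 mm below the flat around it, with a 1.5 mm gap all round, so a fingertip dips there. Sprung: gives at about 2 N, fully in at about 5 N, comes back out when let go; from about 3.3 mm on it unlatches the cover.
- cover (a joint): Angle of the cover over the sample well: 0 shut and latched, 1.2 rad standing open. Hinge along y, 212 mm behind the panel's centre line; the front edge rises and goes back. Once unlatched a damped spring opens it by itself in about 2 s, pushing with about 1 N at its front edge.
- cover_shell: The white cover, 164 (x) by 236 (y) by 18 mm thick. Origin: the middle of its hinge, at its back edge and 5 mm below its underside; -x runs from there to its front edge, z is up when it is shut.
- die: Steel pellet die standing on the left side housing, 38 mm across and 50 high, loose. Origin: centre of its underside.
- jar: Small capped jar standing on the right side housing, 40 mm across and 50 high, loose. Origin: centre of its underside.
- mortar: Stone mortar bowl on the bench to the left of the unit, 90 mm across and 38 high, loose. Origin: centre of its underside.
- spatula: Thin steel laboratory spatula, 170 mm long and 12 wide, lying on the bench to the right of the unit, loose. Origin: under its middle.

How it is judged:
By the outcome, as a careful person would: the job done as asked, in the order asked, and still so for the second after the job is handed in, with the robot touching nothing.
It also fails if it takes over 53 s, if anything falls off the work surface, if the arm or the gripper's body presses on something with over 40 N, if the wrist force passes 120 N, or if a joint passes its speed limit or range.

## Working session

There is one attempt and no reset: what is moved stays moved. The work goes in short steps, Python scripts to look and compute and a shell command to move; the robot and the scene stay as the last step left them, time stands still between calls to the robot, and variables do not carry over. Pictures are saved under pics/ and viewed, about 8 in all and at most 12, crops included, and the job is handed in when it is done.

```bash
mkdir -p pics; cat > h.py <<'E'
import numpy as np, cv2
from workcell import monitor, cams, order
def snap(n):
    c=cams.camera(n); return c
def world(c,mask=None):
    d=c["depth"]; v,u=np.indices(d.shape)
    P=np.stack([(u-c["cx"])/c["fx"]*d,(v-c["cy"])/c["fy"]*d,d],-1)
    R=cv2.Rodrigues(np.array(c["rvec"],float))[0]
    return (P-np.array(c["tvec"]).ravel())@R
E
python3 - <<'E'
from h import *
o=monitor.get_obs()
print(o)
for n in("top","scene"):
    c=snap(n); cv2.imwrite(f"pics/{n}0.png",c["img"][:,:,::-1]); W=world(c); np.savez(f"{n}0.npz",W=W,d=c["depth"],img=c["img"])
    z=W[...,2]; ok=c["depth"]>0
    print(n,(-np.linalg.inv(cv2.Rodrigues(np.array(c["rvec"],float))[0])@np.array(c["tvec"]).ravel()))
    for a,b in((.105,.125),(.127,.145),(.17,.2)):
        m=ok&(z>a)&(z<b); q=W[m]; 
        if len(q): print(a,len(q),np.median(q,0),cv2.minAreaRect(q[:,:2].astype(np.float32)))
E
```

```text
{'time': 0.0, 'q': array([ 6.45720581e+01,  5.01287457e+00,  1.00329933e+01,  9.50987041e+01,
       -6.85718789e-04,  9.00018072e+01]), 'qd': array([ 0.07651571,  0.12753346,  0.05688326, -0.03335991, -0.12942744,
       -0.04001663]), 'joint_efforts': array([-4.86899255e-03, -5.20392001e+01,  4.64801323e+01,  1.65352109e-02,
       -1.78786404e-04, -7.67221422e-06]), 'ee_pos': array([0.23607087, 0.49653153, 0.24755294]), 'tcp_rot': array([-1.79921415e+02,  6.88196857e-04,  1.54570252e+02]), 'wrist_force': array([-0.80827467,  0.14134966, -0.53150377]), 'torque': array([ 0.00836504, -0.01303825, -0.01861185]), 'opening': 0.08537130121415296}
top [4.79548949e-01 3.67233985e-04 1.12217184e+00]
0.105 4313 [0.5521498  0.08813895 0.11446244] ((0.6344907879829407, 0.04573553800582886), (0.3335520625114441, 0.2639012634754181), 88.56893920898438)
0.127 18390 [0.6730448  0.08773618 0.13462492] ((0.6543838977813721, 0.0879223644733429), (0.41994738578796387, 0.30029988288879395), 89.04283905029297)
0.17 329 [ 0.71288367 -0.08284113  0.18467158] ((0.7017297744750977, 0.07778433710336685), (0.035242848098278046, 0.37300583720207214), 6.337831020355225)
scene [ 1.10917352 -0.46307681  1.08591708]
0.105 4456 [0.54463459 0.11066095 0.11288765] ((0.3501715660095215, 0.005949139595031738), (1.7095885276794434, 1.2989137172698975), 44.641387939453125)
0.127 14342 [0.68771593 0.05932094 0.13374085] ((0.766931414604187, 0.22237449884414673), (1.1706615686416626, 1.1967380046844482), 66.1988754272461)
0.17 1166 [ 0.10173428 -0.04045453  0.18459641] ((0.5819384455680847, 0.0784207433462143), (0.3698149025440216, 1.5602641105651855), 89.0986099243164)
```

View pics/top0.png

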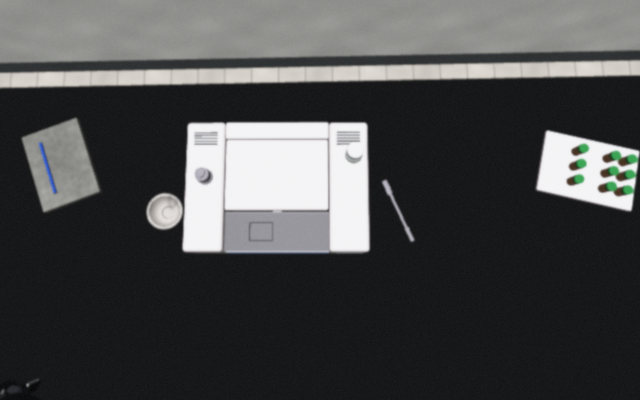

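View pics/scene0.png

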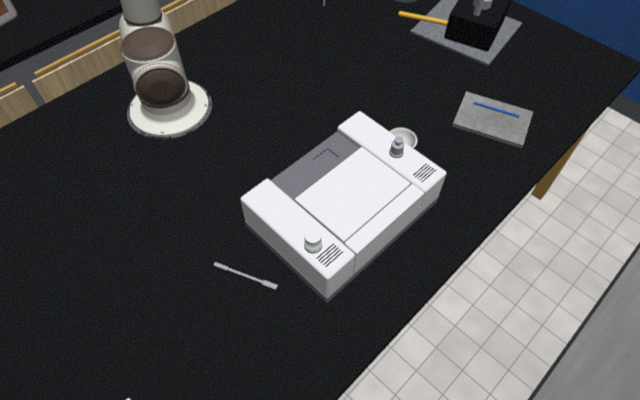

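The top view shows the unit, with the grey panel at about cols 224–330, rows 211–251. A faint pad outline is centred near (261,231). The scene view confirms the outline. Next I'll get metric positions.

```bash
python3 - <<'E'
from h import *
z=np.load("top0.npz"); W,img=z["W"],z["img"]; 
m=(W[...,2]>.127)&(W[...,2]<.145); r=cv2.minAreaRect(W[m][:,:2].astype(np.float32)); yaw=np.radians(r[2]-90)
R=np.array([[np.cos(yaw),-np.sin(yaw)],[np.sin(yaw),np.cos(yaw)]]); o=np.array(r[0])
L=(W[...,:2]-o)@R
print("spectro",o,np.degrees(yaw))
p=(abs(W[...,2]-.1145)<.004)&(abs(L[...,0])<.17)&(abs(L[...,1])<.13)
print("panel x,y range",np.percentile(L[p],[1,99],axis=0))
g=img.mean(-1); 
dark=p&(g<np.median(g[p])-12)&(abs(L[...,1])<.09)
dark[:214]=0; dark[248:]=0
print(np.median(g[p]),dark.sum(),L[dark].min(0),L[dark].max(0))
for lx in(-.105,-.11): print(lx,o+R@[lx,0],"pad",o+R@[lx,.036])
for n,a in(("hi",(W[...,2]>.17)&(W[...,2]<.2)),):
    k,lab,st,ce=cv2.connectedComponentsWithStats(a.astype(np.uint8))
    for i in range(1,k):
        if st[i,4]>30: q=L[lab==i]; print("obj local",q.min(0),q.max(0))
cv2.imwrite("pics/crop.png",cv2.resize(img[195:265,170:380,::-1],None,fx=3.8,fy=3.8,interpolation=cv2.INTER_CUBIC))
c=cams.camera("wrist"); print(c["tool_from_camera"].round(3),c["fx"],c["cx"],c["cy"])
E
```

```text
spectro [0.6543839  0.08792236] -0.9571609497070314
panel x,y range [[-0.14747121 -0.11897674]
 [-0.03224324  0.11888796]]
153.33333333333334 150 [-0.12716518  0.00703806] [-0.08096299  0.06569482]
-0.105 [0.54939855 0.08967637] pad [0.54999992 0.12567135]
-0.11 [0.54439925 0.0897599 ] pad [0.54500062 0.12575487]
obj local [ 0.05160326 -0.19433245] [ 0.08616225 -0.1589963 ]
obj local [0.00838486 0.15231702] [0.03328175 0.17483781]
[[-0.    -0.963 -0.268  0.068]
 [ 1.    -0.     0.    -0.001]
 [-0.    -0.268  0.963 -0.126]
 [ 0.     0.     0.     1.   ]] 309.70691628693146 320.0057936469621 198.42233616426918
```

View pics/crop.png

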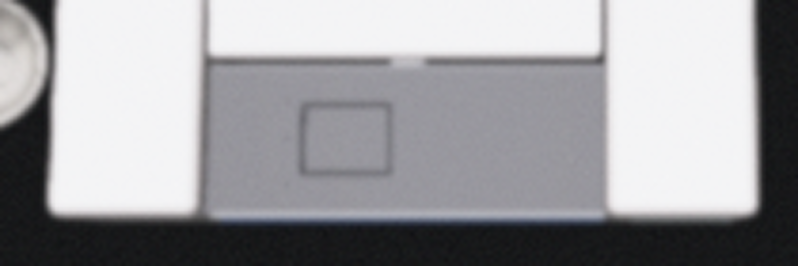

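The pad outline, at about (345,138) in the crop, is centred near panel-local y = +36 mm. I'll start from the left bare end with the fingers shut and the jaw axis along the panel. That puts the wrist camera on the robot's side.

```bash
python3 -m handwheel '[[0,0,0,0,0,-6.12],[0,0,0,0,0,-6.12],[0,0,0,0,0,-6.12],[0,0,0,0,0,-6.12],[-0.02,-0.0194,0,0,0,0],[-0.02,-0.0194,0,0,0,0],[-0.02,-0.0194,0,0,0,0],[-0.02,-0.0194,0,0,0,0]]' -1 20
python3 -m handwheel '[[-0.02,-0.0194,0,0,0,0],[-0.02,-0.0194,0,0,0,0],[-0.02,-0.0194,0,0,0,0],[-0.02,-0.0194,0,0,0,0],[-0.02,-0.0194,0,0,0,0],[-0.02,-0.0194,0,0,0,0],[-0.02,-0.0194,0,0,0,0],[-0.02,-0.0194,0,0,0,0]]'
```

```text
time: 0.82
ee_pos: [0.3154, 0.4169, 0.248]
tcp_rot: [-180.0, -0.0, 179.1]
wrist_force: [0.1, 0.2, -0.2]
opening: 0.0
time: 1.48
ee_pos: [0.473, 0.2588, 0.2481]
tcp_rot: [-180.0, -0.0, 179.0]
wrist_force: [-0.2, 1.0, -0.4]
opening: -0.0006
```

```bash
python3 -m handwheel '[[-0.0191,-0.0189,0,0,0,0],[-0.0191,-0.0189,0,0,0,0],[-0.0191,-0.0189,0,0,0,0],[-0.0191,-0.0189,0,0,0,0],[0,0,0.024,0,0,0],[0,0,0.024,0,0,0],[0,0,0.024,0,0,0],[0,0,0.02,0,0,0]]'
python3 -m handwheel '[[0,0,0,0,0,0],[0,0,0,0,0,0],[0,0,0,0,0,0],[0,0,0,0,0,0],[0,0,0,0,0,0],[0,0,0,0,0,0],[0,0,0,0,0,0],[0,0,0,0,0,0]]'
python3 - <<'E'
from h import *
o=monitor.get_obs();print(o["ee_pos"],o["wrist_force"])
a=cams.camera("scene")["img"][100:280,220:470,::-1];w=cams.camera("wrist")["img"][:,:,::-1]
a=cv2.resize(a,(555,400)); w=cv2.resize(w,(480,300))
c=np.zeros((600,800,3),np.uint8); c[:300,:416]=cv2.resize(a,(416,300)); c[300:,:480]=w
cv2.imwrite("pics/p2.png",c)
E
```

```text
time: 2.15
ee_pos: [0.5471, 0.1827, 0.1541]
tcp_rot: [-180.0, -0.1, 179.0]
wrist_force: [-0.5, 0.6, -0.3]
opening: 0.0001
time: 2.82
ee_pos: [0.5475, 0.1832, 0.1567]
tcp_rot: [180.0, 0.0, 179.1]
wrist_force: [-0.1, 0.7, -0.2]
opening: -0.0002
[0.54752831 0.18317786 0.156683  ] [-0.12413585  0.67917081 -0.18093906]
```

View pics/p2.png

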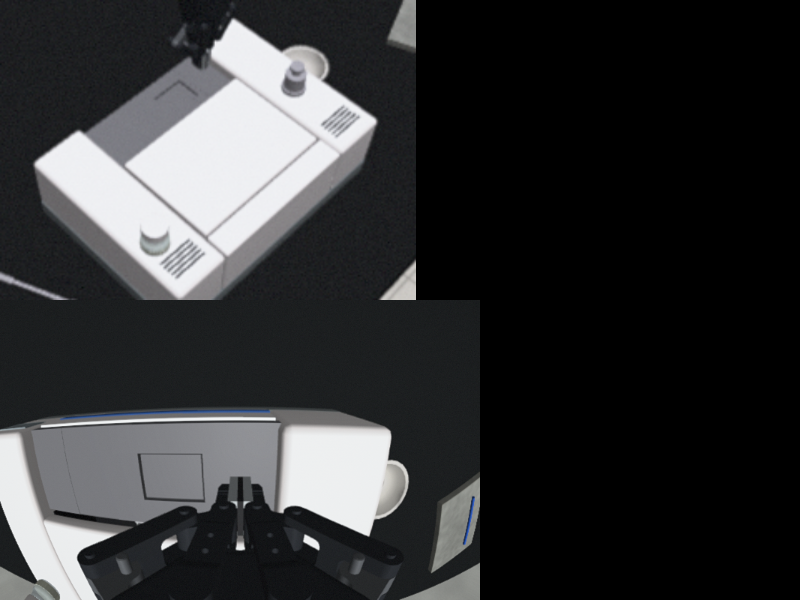

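The scene crop shows the shut fingertips above the left bare end, around (203,62). The wrist view shows the pad outline around (172,477), to the right of the tips. Now I'll descend gently to contact.

```bash
python3 -m handwheel '[[0,-0.004,0.006,0,0,0],[0,0,0.006,0,0,0],[0,0,0.004,0,0,0],[0,0,0.003,0,0,0],[0,0,0.001,0,0,0],[0,0,0,0,0,0],[0,0,0,0,0,0],[0,0,0,0,0,0]]'
python3 -m handwheel '[[0,0,0.0005,0,0,0],[0,0,0.0005,0,0,0],[0,0,0.0005,0,0,0],[0,0,0.0005,0,0,0],[0,0,0,0,0,0],[0,0,0,0,0,0],[0,0,0,0,0,0],[0,0,0,0,0,0]]'
```

```text
time: 3.58
ee_pos: [0.5475, 0.1792, 0.1365]
tcp_rot: [180.0, 0.0, 179.1]
wrist_force: [-0.3, -0.0, 0.4]
opening: -0.0001
time: 4.25
ee_pos: [0.5473, 0.1791, 0.1343]
tcp_rot: [180.0, -0.0, 179.1]
wrist_force: [-0.6, -0.4, 0.1]
opening: 0.0004
```

```bash
python3 -m handwheel '[[0,0,0.0005,0,0,0],[0,0,0.0005,0,0,0],[0,0,0,0,0,0],[0,0,0,0,0,0],[0,0,0,0,0,0],[0,0,0,0,0,0],[0,0,0,0,0,0],[0,0,0,0,0,0]]'
python3 -m handwheel '[[0,0,0.0005,0,0,0],[0,0,0.0005,0,0,0],[0,0,0,0,0,0],[0,0,0,0,0,0],[0,0,0,0,0,0],[0,0,0,0,0,0],[0,0,0,0,0,0],[0,0,0,0,0,0]]'
```

```text
time: 4.92
ee_pos: [0.5474, 0.1792, 0.1333]
tcp_rot: [180.0, 0.0, 179.1]
wrist_force: [0.4, 0.1, -0.6]
opening: 0.0003
time: 5.58
ee_pos: [0.5473, 0.1791, 0.1323]
tcp_rot: [-180.0, 0.0, 179.1]
wrist_force: [-0.7, 0.5, 0.3]
opening: -0.0002
```

```bash
python3 -m handwheel '[[0,0,0.0004,0,0,0],[0,0,0,0,0,0],[0,0,0,0,0,0],[0,0,0,0,0,0],[0,0,0,0,0,0],[0,0,0,0,0,0],[0,0,0,0,0,0],[0,0,0,0,0,0]]'
python3 -m handwheel '[[0,0,0.0003,0,0,0],[0,0,0,0,0,0],[0,0,0,0,0,0],[0,0,0,0,0,0],[0,0,0,0,0,0],[0,0,0,0,0,0],[0,0,0,0,0,0],[0,0,0,0,0,0]]'
```

```text
time: 6.25
ee_pos: [0.5474, 0.1791, 0.1321]
tcp_rot: [180.0, 0.0, 179.1]
wrist_force: [0.4, 0.1, 4.8]
opening: 0.0001
time: 6.92
ee_pos: [0.5474, 0.1791, 0.1321]
tcp_rot: [180.0, 0.0, 179.1]
wrist_force: [-1.7, -0.6, 5.6]
opening: -0.0
```

Contact on the bare end at TCP z = 0.1321, about 5 N. Now I'll slide toward the middle while in contact.

```bash
python3 -m handwheel '[[0,-0.0012,0,0,0,0],[0,-0.0012,0,0,0,0],[0,-0.0012,0,0,0,0],[0,-0.0012,0,0,0,0],[0,-0.0012,0,0,0,0],[0,-0.0012,0,0,0,0],[0,-0.0012,0,0,0,0],[0,-0.0012,0,0,0,0]]'
python3 -m handwheel '[[0,-0.0012,0,0,0,0],[0,-0.0012,0,0,0,0],[0,-0.0012,0,0,0,0],[0,-0.0012,0,0,0,0],[0,-0.0012,0,0,0,0],[0,-0.0012,0,0,0,0],[0,-0.0012,0,0,0,0],[0,-0.0012,0.0002,0,0,0]]'
```

```text
time: 7.58
ee_pos: [0.5475, 0.1702, 0.1321]
tcp_rot: [179.9, 0.1, 179.1]
wrist_force: [-0.4, 3.6, 4.9]
opening: -0.0
time: 8.25
ee_pos: [0.5474, 0.1607, 0.132]
tcp_rot: [179.9, 0.1, 179.1]
wrist_force: [0.3, 4.7, 7.0]
opening: 0.0002
```

```bash
python3 -m handwheel '[[0,-0.0012,0,0,0,0],[0,-0.0012,0,0,0,0],[0,-0.0012,0,0,0,0],[0,-0.0012,0,0,0,0],[0,-0.0012,0,0,0,0],[0,-0.0012,0,0,0,0],[0,-0.0012,0,0,0,0],[0,-0.0012,0,0,0,0]]'
python3 -m handwheel '[[0,-0.0008,0,0,0,0],[0,-0.0008,0,0,0,0],[0,-0.0008,0,0,0,0],[0,-0.0008,0,0,0,0],[0,-0.0008,0,0,0,0],[0,-0.0008,0,0,0,0],[0,-0.0008,0,0,0,0],[0,-0.0008,0,0,0,0]]'
```

```text
time: 8.92
ee_pos: [0.5471, 0.1508, 0.1317]
tcp_rot: [179.9, 0.0, 179.1]
wrist_force: [-0.3, 3.7, 4.9]
opening: -0.0002
time: 9.58
ee_pos: [0.5466, 0.1436, 0.131]
tcp_rot: [-180.0, -0.0, 179.0]
wrist_force: [-0.0, -0.1, 0.3]
opening: 0.0001
```

The dip came at y ≈ 0.146 (local ≈ 56 mm): the force fell to zero and z dropped below the flat. I'll move further onto the pad and touch it.

```bash
python3 -m handwheel '[[0,-0.0018,0.0002,0,0,0],[0,-0.0018,0.0002,0,0,0],[0,-0.0018,0.0002,0,0,0],[0,-0.0018,0.0002,0,0,0],[0,-0.0018,0.0002,0,0,0],[0,-0.0018,0.0001,0,0,0],[0,-0.0018,0.0001,0,0,0],[0,-0.0018,0,0,0,0]]'
python3 -m handwheel '[[0,0,0.0005,0,0,0],[0,0,0.0005,0,0,0],[0,0,0,0,0,0],[0,0,0,0,0,0],[0,0,0,0,0,0],[0,0,0,0,0,0],[0,0,0,0,0,0],[0,0,0,0,0,0]]'
```

```text
time: 10.25
ee_pos: [0.5465, 0.1293, 0.1302]
tcp_rot: [-180.0, 0.0, 179.1]
wrist_force: [0.1, -0.1, 0.0]
opening: 0.0003
time: 10.92
ee_pos: [0.5466, 0.1295, 0.1293]
tcp_rot: [-180.0, 0.0, 179.1]
wrist_force: [-0.1, -0.9, 1.6]
opening: 0.0
```

```bash
python3 -m handwheel '[[0,0,0.001,0,0,0],[0,0,0.001,0,0,0],[0,0,0.001,0,0,0],[0,0,0.001,0,0,0],[0,0,0.001,0,0,0],[0,0,0.0006,0,0,0],[0,0,0.0002,0,0,0],[0,0,0,0,0,0]]'
```

```text
time: 11.58
ee_pos: [0.5466, 0.1295, 0.1242]
tcp_rot: [180.0, 0.0, 179.1]
wrist_force: [-3.3, -1.8, 10.4]
opening: -0.0
```

The pad is on its stop: 5.1 mm of travel, 10 N. I'll retreat straight up, then back toward the robot.

```bash
python3 -m handwheel '[[0,0,-0.002,0,0,0],[0,0,-0.004,0,0,0],[0,0,-0.008,0,0,0],[0.01,0,-0.015,0,0,0],[0.02,0,-0.015,0,0,0],[0.025,0,-0.015,0,0,0],[0.025,0,-0.015,0,0,0],[0.025,0,-0.015,0,0,0]]'
python3 -m handwheel '[[0.02,0,-0.01,0,0,0],[0.02,0,-0.01,0,0,0],[0.01,0,0,0,0,0],[0,0,0,0,0,0],[0,0,0,0,0,0],[0,0,0,0,0,0],[0,0,0,0,0,0],[0,0,0,0,0,0]]'
for i in 1 2 3; do python3 -m handwheel '[[0,0,0,0,0,0],[0,0,0,0,0,0],[0,0,0,0,0,0],[0,0,0,0,0,0],[0,0,0,0,0,0],[0,0,0,0,0,0],[0,0,0,0,0,0],[0,0,0,0,0,0]]'; done | tail -5
python3 - <<'E'
from h import *
c=cams.camera("scene");t=cams.camera("top")
a=cv2.resize(c["img"][60:310,200:520,::-1],(640,500)); cv2.imwrite("pics/end.png",a); cv2.imwrite("pics/endtop.png",cv2.resize(t["img"][90:290,120:440,::-1],(800,500)))
W=world(t); z0=np.load("top0.npz")["W"]
for n,W in(("before",z0),("after",W)):
    m=(W[...,2]>.17)&(W[...,2]<.35)&(W[...,0]>.5); k,lab,st,ce=cv2.connectedComponentsWithStats(m.astype(np.uint8))
    for i in range(1,k):
        if st[i,4]>15: q=W[lab==i]; print(n,st[i,4],q.mean(0).round(4),q[:,2].max().round(3))
W=world(t); m=(abs(W[...,0]-.549)<.012); 
for y in(.10,.125,.15,.17,.05): print(y,np.median(W[m&(abs(W[...,1]-y)<.008)&(W[...,2]>.08)][:,2]).round(4),np.median(z0[(abs(z0[...,0]-.549)<.012)&(abs(z0[...,1]-y)<.008)][:,2]).round(4))
E
```

```text
time: 12.25
ee_pos: [0.4402, 0.1313, 0.213]
tcp_rot: [180.0, -0.0, 179.0]
wrist_force: [0.7, 0.4, 0.6]
opening: -0.0003
time: 12.92
ee_pos: [0.392, 0.132, 0.2316]
tcp_rot: [-180.0, -0.1, 179.0]
wrist_force: [-0.5, -0.5, -0.2]
opening: 0.0002
time: 14.92
ee_pos: [0.3915, 0.1321, 0.2324]
tcp_rot: [180.0, -0.0, 179.1]
wrist_force: [-0.4, 0.6, 0.3]
opening: 0.0001
before 233 [ 0.7196 -0.089   0.1843] 0.19
before 89 [0.6758 0.2507 0.1836] 0.189
after 1704 [0.7232 0.0875 0.2539] 0.275
after 231 [ 0.7196 -0.0891  0.1843] 0.189
after 87 [0.6762 0.2506 0.1831] 0.189
0.1 0.1126 0.1128
0.125 0.1121 0.112
0.15 0.1124 0.1119
0.17 0.1148 0.1146
0.05 0.1144 0.1145
```

View pics/end.png

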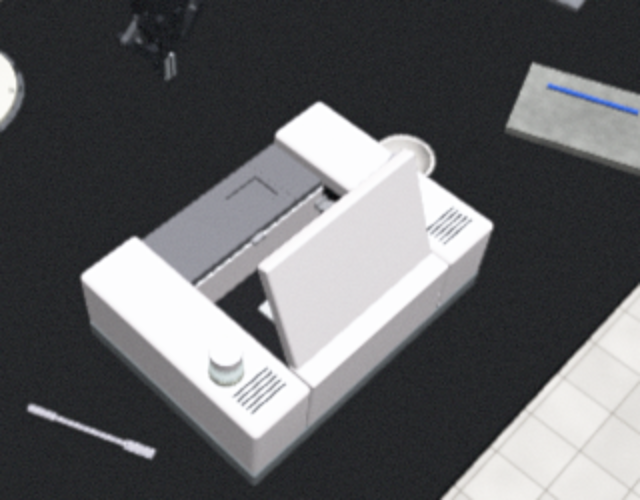

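View pics/endtop.png

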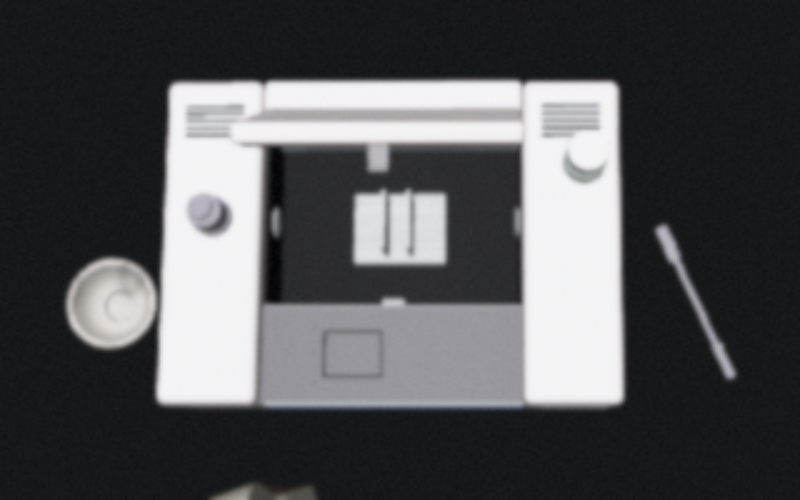

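Both views show the cover standing open: front edge near (335,215) in the scene crop and (375,130) in the top crop. The pad depth is back to its earlier value, and the die, jar, mortar and spatula look unmoved. I'm handing the job in.

```bash
python3 -m handwheel '[[0,0,0,0,0,0],[0,0,0,0,0,0],[0,0,0,0,0,0],[0,0,0,0,0,0],[0,0,0,0,0,0],[0,0,0,0,0,0],[0,0,0,0,0,0],[0,0,0,0,0,0]]'; python3 -c "
from workcell import order; print(order.job_done())"
```

```text
time: 15.68
ee_pos: [0.3916, 0.1321, 0.2324]
tcp_rot: [-180.0, 0.0, 179.1]
wrist_force: [-0.1, 0.3, 0.8]
opening: 0.0
the job is handed in; nothing more can be done
None
```

The cover is open and the job was handed in at 15.7 s. No verdict was reported.

- **Feeling along:** I put the shut fingertips on the left bare end of the panel at about 5 N and slid them toward the middle. I felt the dip about 56 mm left of centre.
- **Pressing:** I moved on to about 40 mm left of centre and pressed the pad onto its stop, 5.1 mm of travel at about 10 N. I then took the hand straight up and back toward the robot.
- **Last checks:** The cover stands open, its front edge about 0.275 m above the bench. The pad's depth reading is back to its value before the press, within 0.1 mm.
- **Other objects:** The die and jar are within 0.5 mm of where they were. The mortar and spatula look unmoved in the pictures, but I did not measure them. The arm is touching nothing, and no check failed or disagreed.

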